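Put the drying clay pieces back on their own bats

TASK

The three wet clay pieces have been put to dry on each other's wooden bats: rearrange them so that the little pinch pot stands in the middle of the round bat, the cube-like clay lump in the middle of the square bat and the clay ring in the middle of the six-sided bat. The empty oblong bat is free as a stop on the way. Set every piece down upright without dropping it or tipping it over, and leave the stamp, the blue cup and the ring cutter where they stand.

Things in the scene. Friction and masses are not known exactly. Their poses are not given: they have to be found in the camera images.
- pot_mid (a point): Small grey clay pinch pot, a rough open bowl 58 mm along its x, 64 mm along its y, 36 mm high, narrower at the foot. Starts on the square bat, within about 10 mm of its middle. This point is its centre, half-way up (18 mm above its foot); z up. Grip it from above across the outside along its x axis. Mass about 0.16 kg.
- lump_mid (a point): Rough grey cube-like lump of clay, 67 mm along its x, 72 mm along its y, 54 mm high. Starts on the six-sided bat, within about 10 mm of its middle. This point is its centre, half-way up (27 mm above its foot); z up. Grip it from above across its x axis (67 mm). Mass about 0.3 kg.
- ring_mid (a point): Thick-walled grey clay ring with an open hole of about 20 mm through it, 52 mm along its x, 54 mm along its y, 28 to 32 mm high, standing on its flat end. Starts on the round bat, within about 10 mm of its middle. This point is its centre, 16 mm above its foot; z up (the hole's axis). Can be gripped from above across the whole outside (52 mm) in any direction. Mass about 0.06 kg.
- round_bat_top (a point): Round wooden bat 12 mm thick, lying flat and fixed to the table; this point is the centre of its top face, z up, 12 mm above the table. 110 mm in diameter, with a fine turned ring of 86 mm diameter on top. The pinch pot belongs here.
- square_bat_top (a point): Square wooden bat 12 mm thick, lying flat and fixed to the table; this point is the centre of its top face, z up, 12 mm above the table. 104 by 104 mm, sides along its x and y, with a fine turned ring of 86 mm diameter on top. The clay lump belongs here.
- hex_bat_top (a point): Six-sided wooden bat 12 mm thick, lying flat and fixed to the table; this point is the centre of its top face, z up, 12 mm above the table. 104 mm across flats, with a fine turned ring of 86 mm diameter on top. The clay ring belongs here.
- oblong_bat_top (a point): Oblong wooden bat 12 mm thick, lying flat and fixed to the table; this point is the centre of its top face, z up, 12 mm above the table. 88 mm along its x, 130 mm along its y, no turned ring. Empty at the start: the free spot.
- stamp_mid (a point): Bystander: small wooden hand stamp, square block with a round knob, 34 x 34 mm and 58 mm high, loose. This point is half-way up. Leave it alone.
- cup_mid (a point): Bystander: light blue plastic cup, 66 mm across the mouth and 66 mm high, loose. This point is half-way up. Leave it alone.
- cutter_mid (a point): Bystander: tin ring cutter, 48 mm across and 22 mm high, loose. This point is half-way up. Leave it alone.

How it is judged:
By the outcome, as a careful person would: the job done as asked, in the order asked, and still so for the second after the job is handed in, with the robot touching nothing.
It also fails if it takes over 104 s, if anything falls off the work surface, if the arm or the gripper's body presses on something with over 40 N, if the wrist force passes 120 N, or if a joint passes its speed limit or range.

ROBOT

A 6-joint arm with a two-finger parallel gripper is mounted at the origin on a cart in front of the work surface, level with it; the furniture and walls round the work are solid. World frame = base frame: x ahead of the robot, y to its left, z up, the work surface at z = 0. Lengths are in m, angles in rad, forces in N, time in s.
With the tool pointing down it reaches from about 0.35 to 0.975 m from the base axis. Payload 4.9 kg.
Tool frame: the origin (TCP) lies on the front face of the gripper's body, between the roots of the fingers; the fingertips stand ctrl.tip_extent ahead of it and the grasp point (between the pads) lies 54 mm ahead of it (ctrl.tip_extent is the distance from the TCP to the fingertips, in m); z points along the fingers, y is the line along which they close (so a half turn about z gives the same grasp; the last joint's range is limited). The gripper opens to 85 mm and grips with 20 to 120 N. Pads are 22 mm wide; open, the fingers measure 114 mm over their backs; the gripper's body (76 mm by 85 mm) begins 54 mm behind the grasp point. The pads swing forward as they close: fully open they stand 13 mm farther back than shut.
Start: joints at [-1.381, 0.053, 1.613, -0, 1.476, -0.119], TCP at [0.19, -0.595, 0.304] pointing down, gripper open.
Joint ranges: [-3.01, 3.01], [-1.01, 2.22], [0.06, 2.58], [-1.02, 4.17], [0.09, 2.62], [-3.14, 3.14]. Speed limits (rad/s): [2.57, 2.57, 3.14, 3.14, 3.14, 3.14].

INTERFACE

Orientations are given as a rotation vector (axis times angle).
In Python, from station import ctrl gives the robot as it stands.
- The arm moves only by the tool apply_moves, never from a script. Its argument "rows" is one flat list of numbers, 6 for each row, row after row: the shift along the tool's x, y, z normalised to -1 to 1, where 1 is 0.6 m, then the turn, a rotation vector about the tool's x, y, z normalised to -1 to 1, where 1 is 90 degrees. A call has 1 to 20 rows; each row is the pose to reach, as a shift and turn from the pose commanded when the call began, along the tool's axes at that moment; what a row does not reach only later rows make up. A row lasts 1/10 s, in which the tool goes at most 50 mm and 8.59 degrees, less where a joint would pass 70% of its speed; a pose out of reach is approached as far as the arm can. A call with a number of a shift or a turn outside -1 to 1 is refused whole. A call with a gripper value outside its range is refused whole. "grip" is the opening, from 0 (shut) to 1 (fully open), set as the call begins (left out, the last holds). The fingers move at their own pace and stop on an object; "grip_force" is the grip in N (left out, the last holds). Time passes only in rows, so rows that repeat a pose let the fingers close. It gives the time, the measured TCP pose, the force, the opening and the grip force at its end, in the units of the state.
- ctrl.get_obs(): the state, without advancing time (a new reading comes with each control period).
- ctrl.get_image(name): name is "side" or "top"; returns (picture, depth): 400x640x3 uint8, blue, green, red; 400x640 float32, m along the optical axis (not along the pixel's ray), 0 where there is no reading.
- ctrl.camera_model(name): a dict with "mtx" (3x3 intrinsics, pixels), "R" (3x3) and "t" (3): a world point X has camera coordinates R X + t. Camera axes: x right, y down, z forward; pixel columns grow to the right and rows downward; lengths in m; the calibration is good to about 2 mm. A picture is of the moment at which its call begins. camera_model takes no time and is no camera call.
- ctrl.finish_job(): hands the job in; it is judged then, once.
The state is a dict: "t": time; "q": joint angles; "dq": joint speeds; "effort": joint torques, N m; "tool_pos": TCP position; "tool_rot": TCP orientation; "contact_force": force on the tool from outside, world axes, zero at the start; "wrist_torque": the same for the moment, N m; "opening": finger opening in m; "grip_force": force on a finger pad.
Only numpy, scipy, OpenCV 4.12 (cv2) and the standard library are available. Lean on these libraries where they do the work, as an engineer would, in place of code of your own. Each camera call takes 0.05 s, during which the arm holds its last target. There are 200 camera calls.

## Working session

There is one attempt and no reset: what is moved stays moved. The work goes in short steps, Python scripts to look and compute and a tool call to move; the robot and the scene stay as the last step left them, time stands still between calls to the robot, and variables do not carry over. Pictures are saved under pics/ and viewed, at most 14 in all, crops included, and the job is handed in when it is done.

Besides the shell and the picture viewer there is one more tool, called after ">>>" as name(argument=value, ...), one argument or row to a line, values as JSON. apply_moves: Moves the arm, as the interface text tells. Its arguments: {"type":"object","properties":{"rows":{"type":"array","items":{"type":"number"}},"grip":{"type":"number"},"grip_force":{"type":"number"}},"required":["rows"]}

```bash
ls; mkdir -p pics
python3 - <<'E'
from station import ctrl
import cv2,numpy as np
o=ctrl.get_obs();print(o,ctrl.tip_extent)
for n in("top","side"):
    im,d=ctrl.get_image(n);cv2.imwrite(f"pics/{n}0.png",im);np.savez(f"pics/{n}0.npz",im=im,d=d)
    print(n,ctrl.camera_model(n))
E
```

```text
pics
{'t': 0.0, 'q': array([-1.38101278e+00,  5.33722860e-02,  1.61430717e+00, -3.02690346e-05,
        1.47597384e+00, -1.19004120e-01]), 'dq': array([-0.00087925, -0.00190794, -0.00049195,  0.00172828,  0.00057117,
        0.00052904]), 'effort': array([-1.79945723e-04, -3.93676758e+01, -3.70177424e+01, -5.22350956e-05,
        7.04454433e-03,  2.31238550e-05]), 'tool_pos': array([ 0.18984186, -0.59497317,  0.30264542]), 'tool_rot': array([-3.10218868e+00, -4.82805760e-01,  1.61719880e-04]), 'contact_force': array([ 0.84554533, -1.0665248 , -0.7598792 ]), 'wrist_torque': array([ 0.0467493 , -0.02548052, -0.00284743]), 'grip_force': 0.0, 'opening': 0.08545314514408767} 0.0726
top {'mtx': array([[427.3405528 ,   0.        , 315.613754  ],
       [  0.        , 427.3405528 , 202.37547077],
       [  0.        ,   0.        ,   1.        ]]), 'R': array([[ 0.02574499, -0.99965351,  0.00548138],
       [-0.99240816, -0.02621727, -0.12016111],
       [ 0.12026318, -0.00234622, -0.99273927]]), 't': array([-0.05237284,  0.54329527,  1.31370471])}
side {'mtx': array([[502.61429276,   0.        , 310.39708934],
       [  0.        , 502.61429276, 203.37977996],
       [  0.        ,   0.        ,   1.        ]]), 'R': array([[ 0.97911543, -0.20255427,  0.0174568 ],
       [-0.11528369, -0.62388033, -0.77297025],
       [ 0.16745938,  0.75481461, -0.63420207]]), 't': array([-0.54909684,  0.10992354,  1.21837455])}
```

View pics/top0.png

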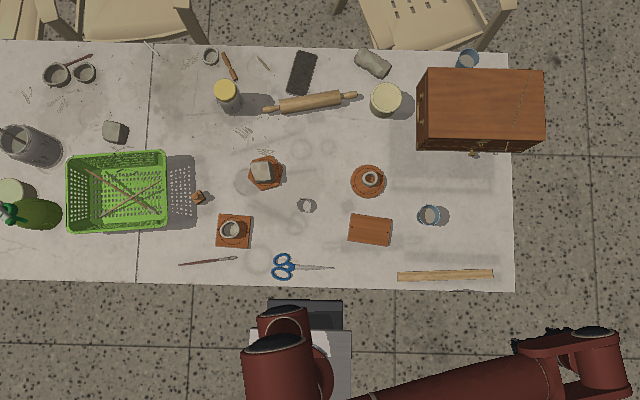

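View pics/side0.png

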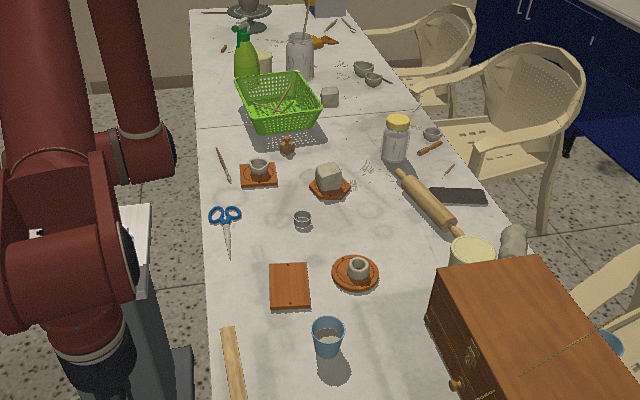

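Top view: square bat with the pot at (234,231), hex with the lump at (265,172), round with the ring at (369,180), empty oblong at (370,229). Stamp is at (199,198), cutter at (307,205), cup at (429,214). The side view agrees.

```bash
cat > h.py <<'E'
import numpy as np,cv2
from station import ctrl
def cloud(n,d):
    c=ctrl.camera_model(n);v,u=np.indices(d.shape)
    p=np.stack([(u-c['mtx'][0,2])/c['mtx'][0,0]*d,(v-c['mtx'][1,2])/c['mtx'][1,1]*d,d],-1)
    return (p-c['t'])@c['R']
def plane(n,uv,z):
    c=ctrl.camera_model(n);uv=np.atleast_2d(uv)
    r=np.c_[uv,np.ones(len(uv))]@np.linalg.inv(c['mtx']).T@c['R'];o=-c['R'].T@c['t']
    return o+r*((z-o[2])/r[:,2])[:,None]
def ortho(n,im,cx,cy,z,half=.08,s=.0005):
    # metric top-down rectification at height z; image up=+x, left=+y
    c=ctrl.camera_model(n);N=int(2*half/s)
    v,u=np.indices((N,N));P=np.stack([cx+half-v*s,cy+half-u*s,np.full((N,N),z)],-1)
    q=(P@c['R'].T+c['t'])@c['mtx'].T;q=(q[...,:2]/q[...,2:]).astype(np.float32)
    return cv2.remap(im,q[...,0],q[...,1],cv2.INTER_CUBIC)
E
cat > m.py <<'E'
from h import *
import sys
tag=sys.argv[1]
seed={'square':(234,231),'hex':(265,172),'round':(369,180),'oblong':(370,229)}
D={n:np.load(f'pics/{n}{tag}.npz') for n in('top','side')}
tiles=[]
for k,uv in seed.items():
    c0=plane('top',uv,.012)[0]
    for n in('top','side'):
        im,d=D[n]['im'],D[n]['d'];P=cloud(n,d)
        near=(np.hypot(P[...,0]-c0[0],P[...,1]-c0[1])<.09)&(d>0)
        hsv=cv2.cvtColor(im,cv2.COLOR_BGR2HSV)
        wood=near&(hsv[...,1]>110)&(hsv[...,0]<20)&(hsv[...,2]>60)
        top=near&(P[...,2]>.025)
        m=((wood|top)*255).astype(np.uint8)
        w=plane(n,np.argwhere(wood)[:,::-1],.012)[:,:2]
        h=cv2.convexHull((w*1000).astype(np.float32))
        r=cv2.minAreaRect(h);e=cv2.minEnclosingCircle(h)
        print(k,n,'wood z',np.round(np.median(P[wood][:,2]),4),'rect',np.round(r[0],1),np.round(r[1],1),round(r[2],1),'circ',np.round(e[0],1),round(e[1],1))
        if top.sum()>15:
            q=P[top];zt=np.percentile(q[:,2],90);t=q[q[:,2]>zt-.012]
            r=cv2.minAreaRect((t[:,:2]*1000).astype(np.float32))
            print('   piece n',top.sum(),'ztop',round(zt,4),'rect',np.round(r[0],1),np.round(r[1],1),round(r[2],1),'bbox',np.round(q.min(0),3),np.round(q.max(0),3))
        z={'square':.048,'hex':.066,'round':.042,'oblong':.012}[k]
        tiles.append(np.vstack([ortho(n,im,*c0[:2],.012,s=.0008),ortho(n,im,*c0[:2],z,s=.0008)]))
    print(k,'tile centre',np.round(c0,4))
cv2.imwrite(f'pics/tiles{tag}.png',np.vstack([np.hstack(tiles[:4])]));cv2.imwrite(f'pics/tilesb{tag}.png',np.hstack(tiles[4:]))
E
python3 m.py 0
python3 - <<'E'
from h import *
for k,uv in dict(stamp=(199,198),cutter=(307,205),cup=(429,214)).items(): print(k,plane('top',uv,.03).round(3))
E
```

```text
square top wood z 0.0113 rect [449.7 221.5] [103.6 102.2] 86.5 circ [449.5 221.9] 71.2
   piece n 158 ztop 0.0472 rect [450.9 226.5] [55.3 61.2] 45.2 bbox [0.425 0.197 0.025] [0.481 0.26  0.053]
square side wood z 0.0105 rect [450.4 213. ] [114.6 102.4] 86.7 circ [449.3 213.6] 74.3
   piece n 222 ztop 0.0446 rect [454.9 224.3] [63.4 54.5] 82.9 bbox [0.427 0.193 0.025] [0.483 0.257 0.05 ]
square tile centre [0.4488 0.2181 0.012 ]
hex top wood z 0.0114 rect [640.1 127. ] [103.4 114. ] 17.9 circ [639.9 127.6] 59.0
   piece n 432 ztop 0.0662 rect [635.4 138.1] [67.8 59.5] 8.7 bbox [0.602 0.099 0.025] [0.67  0.17  0.071]
hex side wood z 0.0105 rect [639.1 109. ] [ 94.9 116. ] 83.2 circ [639.5 115.1] 59.6
   piece n 558 ztop 0.064 rect [635.9 133.6] [64.6 60.6] 7.4 bbox [0.604 0.092 0.025] [0.671 0.167 0.067]
hex tile centre [0.6414 0.1275 0.012 ]
round top wood z 0.0115 rect [ 621.  -203.5] [104.5 106.5] 1.5 circ [ 621.8 -202.5] 54.7
   piece n 152 ztop 0.0441 rect [ 625.7 -206.6] [45.7 48. ] 2.2 bbox [ 0.601 -0.231  0.025] [ 0.649 -0.181  0.047]
round side wood z 0.0114 rect [ 622.1 -209.7] [114.7 106.8] 79.3 circ [ 622.4 -209.1] 58.5
   piece n 308 ztop 0.0423 rect [ 626.7 -210.7] [46.1 49.1] 13.4 bbox [ 0.603 -0.236  0.025] [ 0.652 -0.186  0.046]
round tile centre [ 0.6242 -0.2084  0.012 ]
oblong top wood z 0.0119 rect [ 465.4 -210.8] [128.4  87. ] 83.0 circ [ 465.3 -210.2] 74.9
oblong side wood z 0.0113 rect [ 466.  -216.5] [136.1  86.7] 83.0 circ [ 465.5 -215.5] 78.9
oblong tile centre [ 0.4664 -0.2133  0.012 ]
stamp [[0.549 0.33  0.03 ]]
cutter [[ 0.536 -0.011  0.03 ]]
cup [[ 0.517 -0.396  0.03 ]]
```

View pics/tiles0.png

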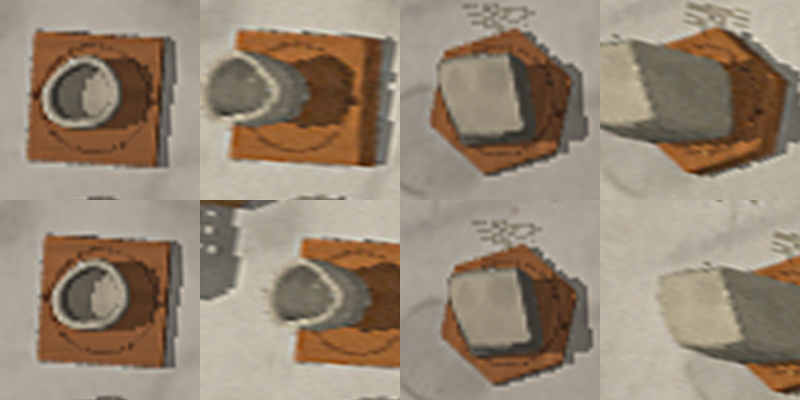

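View pics/tilesb0.png

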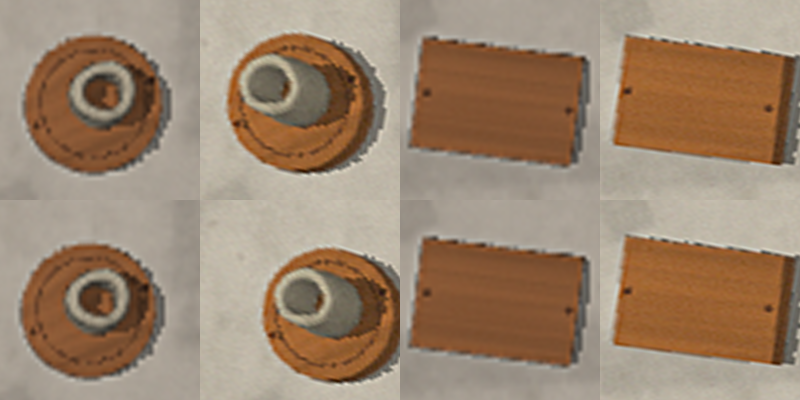

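Bat centres, from the top view and checked against the side view: square (0.450, 0.2205), hex (0.640, 0.127), round (0.6215, -0.203), oblong (0.4655, -0.211). Pieces: ring (0.6255, -0.208), pot (0.4535, 0.226), lump (0.636, 0.134) turned by about 7°. Sizes and heights match the given ones. I'll move the ring to the oblong bat, then the pot, the lump, and the ring again.

```bash
cat > nav.py <<'E'
# python3 nav.py x y z yaw_deg : row (shift, turn) to put the TCP there, tool down, tool y at yaw
import sys
from h import *
from scipy.spatial.transform import Rotation as Ro
o=ctrl.get_obs();R0=Ro.from_rotvec(o['tool_rot'])
a=list(map(float,sys.argv[1:]))
for x,y,z,w in zip(*[iter(a)]*4):
    t=np.deg2rad(w);Y=np.array([np.cos(t),np.sin(t),0]);Z=np.array([0,0,-1.]);R1=Ro.from_matrix(np.c_[np.cross(Y,Z),Y,Z])
    s=R0.inv().apply(np.array([x,y,z])-o['tool_pos'])/.6;r=(R0.inv()*R1).as_rotvec()/(np.pi/2)
    print(np.round(np.r_[s,r],4).tolist(),'dist',round(np.linalg.norm(s)*.6,3))
print('q',o['q'].round(3),'pos',o['tool_pos'].round(4),'open',round(o['opening'],4),ctrl.tip_extent,'F',o['contact_force'].round(1),'t',round(o['t'],2))
E
python3 nav.py .6255 -.208 .25 0  .6255 -.208 .16 0
```

```text
[0.8877, -0.3937, 0.0889, -0.001, -0.0009, -0.8034] dist 0.585
[0.8877, -0.3934, 0.2389, -0.001, -0.0009, -0.8034] dist 0.6
q [-1.381  0.053  1.614  0.     1.476 -0.119] pos [ 0.1898 -0.595   0.3028] open 0.0857 0.0726 F [-0.3 -0.9  0.2] t 0.1
```

>>> apply_moves(
  rows=[0.888,-0.394,0.089,0,0,-0.803,0.888,-0.394,0.089,0,0,-0.803,0.888,-0.394,0.089,0,0,-0.803,0.888,-0.394,0.089,0,0,-0.803,0.888,-0.394,0.089,0,0,-0.803,0.888,-0.394,0.089,0,0,-0.803,0.888,-0.394,0.089,0,0,-0.803,0.888,-0.394,0.089,0,0,-0.803,0.888,-0.394,0.089,0,0,-0.803,0.888,-0.394,0.089,0,0,-0.803,0.888,-0.394,0.089,0,0,-0.803,0.888,-0.394,0.089,0,0,-0.803,0.888,-0.394,0.089,0,0,-0.803,0.888,-0.394,0.089,0,0,-0.803,0.888,-0.394,0.089,0,0,-0.803,0.888,-0.394,0.089,0,0,-0.803],
  grip=1,
)

```text
t: 1.7
tool_pos: [0.6249, -0.2094, 0.2506]
tool_rot: [2.224, 2.219, -0.0]
contact_force: [0.6, 0.4, 1.3]
opening: 0.0857
grip_force: 0.0
```

```bash
python3 nav.py .6255 -.208 .09 0
```

```text
[0.0023, 0.001, 0.2677, -0.0001, 0.0001, -0.0015] dist 0.161
q [-0.436  0.168  1.579 -0.     1.395 -0.434] pos [ 0.6249 -0.2094  0.2506] open 0.0857 0.0726 F [0.6 0.4 1.3] t 1.7
```

>>> apply_moves(
  rows=[0.002,0.001,0.06,0,0,0,0.002,0.001,0.12,0,0,0,0.002,0.001,0.18,0,0,0,0.002,0.001,0.22,0,0,0,0.002,0.001,0.245,0,0,0,0.002,0.001,0.26,0,0,0,0.002,0.001,0.267,0,0,0,0.002,0.001,0.267,0,0,0],
)

```text
t: 2.5
tool_pos: [0.6267, -0.2075, 0.0911]
tool_rot: [2.222, 2.22, 0.001]
contact_force: [0.5, 0.5, -0.1]
opening: 0.0856
grip_force: 0.0
```

>>> apply_moves(
  rows=[0,0,0,0,0,0,0,0,0,0,0,0,0,0,0,0,0,0,0,0,0,0,0,0,0,0,0,0,0,0,0,0,0,0,0,0,0,0,0,0,0,0,0,0,0,0,0,0,0,0,0,0,0,0,0,0,0,0,0,0],
  grip=0,
  grip_force=25,
)

```text
t: 3.5
tool_pos: [0.6272, -0.2074, 0.092]
tool_rot: [2.22, 2.219, 0.001]
contact_force: [-1.3, 1.2, 5.1]
opening: 0.0493
grip_force: 26.2
```

>>> apply_moves(
  rows=[0,0,-0.02,0,0,0,0,0,-0.06,0,0,0,0,0,-0.1,0,0,0,-0.001,-0.03,-0.11,0,0,0,-0.003,-0.07,-0.11,0,0,0,-0.004,-0.12,-0.11,0,0,0,-0.005,-0.17,-0.11,0,0,0,-0.006,-0.22,-0.11,0,0,0,-0.006,-0.25,-0.11,0,0,0,-0.006,-0.269,-0.11,0,0,0,-0.006,-0.269,-0.09,0,0,0,-0.006,-0.269,-0.06,0,0,0,-0.006,-0.269,-0.035,0,0,0,-0.006,-0.269,-0.018,0,0,0,-0.006,-0.269,-0.01,0,0,0,-0.006,-0.269,-0.008,0,0,0,-0.006,-0.269,-0.006,0,0,0,-0.006,-0.269,-0.004,0,0,0,-0.006,-0.269,-0.003,0,0,0,-0.006,-0.269,-0.003,0,0,0],
)

```text
t: 5.5
tool_pos: [0.4651, -0.2107, 0.0925]
tool_rot: [2.222, 2.22, 0.0]
contact_force: [-0.1, 0.3, -0.5]
opening: 0.0493
grip_force: 26.1
```

```bash
cat > snap.py <<'E'
import sys;from h import *
t=sys.argv[1]
for n in("top","side"):
    im,d=ctrl.get_image(n);np.savez(f"pics/{n}{t}.npz",im=im,d=d)
    if n=="side":cv2.imwrite(f"pics/s{t}.png",im)
    else:cv2.imwrite(f"pics/t{t}.png",im)
E
python3 snap.py 1
python3 - <<'E'
import cv2
im=cv2.imread('pics/s1.png');cv2.imwrite('pics/s1c.png',cv2.resize(im[200:340,220:400],None,fx=4,fy=4,interpolation=2))
E
python3 nav.py .4655 -.211 .09 0
```

```text
[-0.0006, 0.0008, 0.004, 0.0003, 0.0002, -0.0004] dist 0.002
q [-0.571  0.017  2.031  0.     1.093 -0.571] pos [ 0.465  -0.2107  0.0924] open 0.0491 0.0726 F [-0.5 -0.3 -0.8] t 5.6
```

View pics/s1c.png

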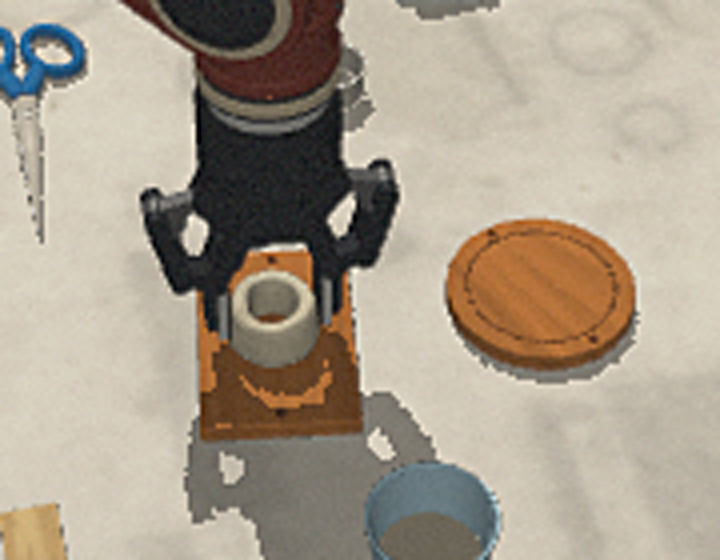

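The crop shows the ring upright between the pads at (275,310), just above the oblong bat. I'll lower it to contact and release.

>>> apply_moves(
  rows=[0,0,0.001,0,0,0,0,0,0.002,0,0,0,0,0,0.002,0,0,0,0,0,0.003,0,0,0,0,0,0.003,0,0,0,0,0,0.003,0,0,0],
)

```text
t: 6.2
tool_pos: [0.4652, -0.2107, 0.0919]
tool_rot: [-2.222, -2.221, 0.0]
contact_force: [-6.1, 1.6, 10.6]
opening: 0.049
grip_force: 27.4
```

>>> apply_moves(
  rows=[0,0,-0.001,0,0,0,0,0,-0.001,0,0,0,0,0,-0.001,0,0,0,0,0,-0.001,0,0,0,0,0,-0.001,0,0,0,0,0,-0.001,0,0,0,0,0,-0.001,0,0,0,0,0,-0.001,0,0,0],
  grip=1,
)

```text
t: 7.0
tool_pos: [0.4649, -0.2106, 0.0909]
tool_rot: [-2.222, -2.221, 0.0]
contact_force: [0.1, -1.0, 0.8]
opening: 0.0853
grip_force: 0.0
```

>>> apply_moves(
  rows=[0,0,-0.02,0,0,0,0,0,-0.06,0,0,0,0,0,-0.12,0,0,0,0,0,-0.2,0,0,0,0,0,-0.25,0,0,0,0.08,0,-0.25,0,0,0,0.16,0,-0.25,0,0,0,0.24,-0.005,-0.25,0,0,0,0.32,-0.01,-0.25,0,0,0,0.4,-0.015,-0.25,0,0,0,0.48,-0.02,-0.25,0,0,0,0.56,-0.02,-0.25,0,0,0,0.64,-0.02,-0.25,0,0,0,0.7,-0.02,-0.25,0,0,0,0.728,-0.02,-0.25,0,0,0,0.728,-0.02,-0.25,0,0,0],
)

```text
t: 8.6
tool_pos: [0.4529, 0.2282, 0.2419]
tool_rot: [2.218, 2.225, 0.002]
contact_force: [0.4, -0.6, -0.4]
opening: 0.0855
grip_force: 0.0
```

```bash
python3 snap.py 2; python3 m.py 2 | grep -A1 -E "square|oblong"; python3 nav.py .4535 .2255 .092 0
python3 - <<'E'
import cv2
im=cv2.imread('pics/s2.png');cv2.imwrite('pics/s2c.png',cv2.resize(im[120:340,190:400],None,fx=2.7,fy=2.7,interpolation=2))
E
```

```text
square top wood z 0.4841 rect [467.6 308.6] [190.4 284.5] 11.1 circ [456.1 315.4] 151.7
   piece n 3237 ztop 0.4976 rect [421.  217.1] [109.8 113.1] 17.7 bbox [0.362 0.149 0.028] [0.525 0.291 0.507]
square side wood z 0.4137 rect [537.5 976. ] [ 289.2 1642.1] 0.3 circ [436.3 975.5] 822.1
   piece n 4683 ztop 0.4848 rect [432.4 209. ] [117.1 109.7] 16.4 bbox [0.363 0.145 0.025] [0.525 0.276 0.504]
square tile centre [0.4488 0.2181 0.012 ]
hex top wood z 0.0112 rect [640.1 127. ] [103.4 114. ] 17.9 circ [639.9 127.6] 59.0
--
oblong top wood z 0.0117 rect [ 465.2 -210.8] [128.4  86.6] 83.0 circ [ 465.3 -210.2] 74.9
   piece n 152 ztop 0.0443 rect [ 463.9 -210.5] [46.2 49.1] 46.7 bbox [ 0.437 -0.235  0.025] [ 0.487 -0.185  0.049]
oblong side wood z 0.0113 rect [ 466.  -216.4] [135.9  86.9] 82.9 circ [ 465.5 -215.5] 78.9
   piece n 319 ztop 0.0419 rect [ 464.9 -213.9] [47.4 49. ] 9.0 bbox [ 0.44  -0.239  0.025] [ 0.49  -0.19   0.045]
oblong tile centre [ 0.4664 -0.2133  0.012 ]
[-0.0009, 0.0005, 0.2491, 0.0003, 0.0002, 0.0] dist 0.149
q [ 3.160e-01 -1.890e-01  1.949e+00 -1.000e-03  1.382e+00  3.160e-01] pos [0.4531 0.2261 0.2414] open 0.0855 0.0726 F [0.2 0.1 0.1] t 8.7
```

View pics/s2c.png

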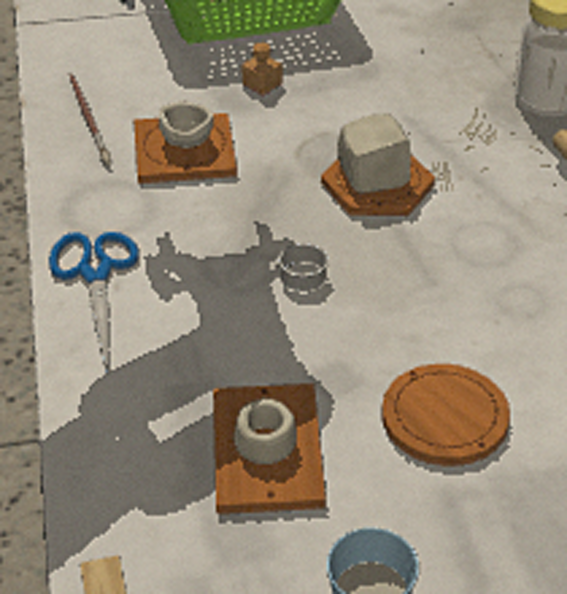

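The ring stands upright on the oblong bat at crop (265,432), about (0.4645, -0.212). Everything else is undisturbed. Next the pot.

>>> apply_moves(
  rows=[-0.001,0.001,0.06,0,0,0,-0.001,0.001,0.12,0,0,0,-0.001,0.001,0.17,0,0,0,-0.001,0.001,0.21,0,0,0,-0.001,0.001,0.23,0,0,0,-0.001,0.001,0.242,0,0,0,-0.001,0.001,0.247,0,0,0,-0.001,0.001,0.247,0,0,0],
)

```text
t: 9.5
tool_pos: [0.4544, 0.2256, 0.0935]
tool_rot: [2.222, 2.22, 0.002]
contact_force: [0.3, -0.9, 0.3]
opening: 0.0853
grip_force: 0.0
```

>>> apply_moves(
  rows=[0,0,0,0,0,0,0,0,0,0,0,0,0,0,0,0,0,0,0,0,0,0,0,0,0,0,0,0,0,0,0,0,0,0,0,0,0,0,0,0,0,0,0,0,0,0,0,0,0,0,0,0,0,0,0,0,0,0,0,0],
  grip=0,
  grip_force=25,
)

```text
t: 10.5
tool_pos: [0.4546, 0.2259, 0.0941]
tool_rot: [2.221, 2.22, 0.002]
contact_force: [-1.3, -1.4, 6.0]
opening: 0.0558
grip_force: 26.0
```

>>> apply_moves(
  rows=[0,0,-0.003,0,0,0,0,0,-0.01,0,0,0,0,0,-0.03,0,0,0,0,0,-0.06,0,0,0,0,0,-0.09,0,0,0,0,0,-0.11,0,0,0,0,0,-0.12,0,0,0,0,0,-0.12,0,0,0],
)

```text
t: 11.3
tool_pos: [0.4542, 0.2258, 0.1658]
tool_rot: [2.221, 2.22, 0.003]
contact_force: [-0.5, -0.2, -1.2]
opening: 0.0553
grip_force: 26.9
```

```bash
python3 snap.py 3; python3 nav.py .6215 -.203 .163 0  .6215 -.203 .093 0
python3 - <<'E'
import cv2
im=cv2.imread('pics/s3.png');cv2.imwrite('pics/s3c.png',cv2.resize(im[60:240,180:360],None,fx=3,fy=3,interpolation=2))
E
```

```text
[-0.714, 0.2807, 0.0018, -0.0006, 0.0002, -0.0004] dist 0.46
[-0.7139, 0.2808, 0.1185, -0.0006, 0.0002, -0.0004] dist 0.466
q [ 0.314 -0.102  2.008  0.     1.236  0.315] pos [0.4534 0.2255 0.1641] open 0.0557 0.0726 F [-0.1 -0.5 -0.8] t 11.4
```

View pics/s3c.png

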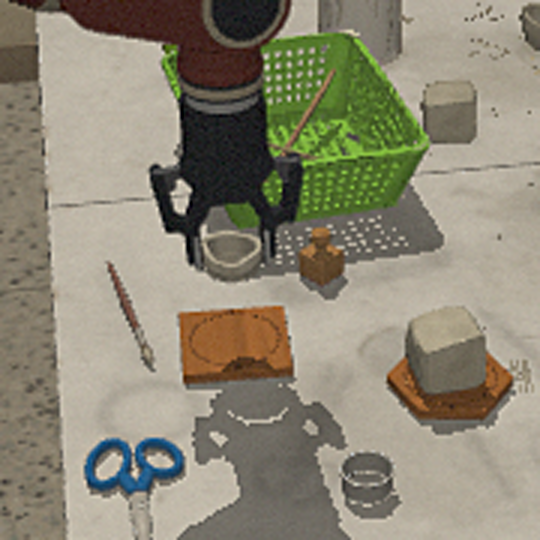

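The pot is held level at crop (232,250) and the square bat is clear. Now to the round bat.

>>> apply_moves(
  rows=[-0.01,0.004,0,0,0,0,-0.03,0.012,0,0,0,0,-0.06,0.024,0,0,0,0,-0.1,0.04,0,0,0,0,-0.15,0.06,0,0,0,0,-0.2,0.08,0,0,0,0,-0.25,0.1,0,0,0,0,-0.3,0.118,0,0,0,0,-0.35,0.138,0,0,0,0,-0.4,0.157,0,0,0,0,-0.45,0.177,0,0,0,0,-0.5,0.197,0,0,0,0,-0.55,0.216,0,0,0,0,-0.6,0.236,0,0,0,0,-0.64,0.252,0,0,0,0,-0.67,0.264,0,0,0,0,-0.69,0.272,0,0,0,0,-0.705,0.278,0,0,0,0,-0.714,0.281,0,0,0,0,-0.714,0.281,0,0,0,0],
)

```text
t: 13.4
tool_pos: [0.6221, -0.2029, 0.1646]
tool_rot: [-2.222, -2.221, 0.0]
contact_force: [0.3, 0.4, -1.3]
opening: 0.0557
grip_force: 26.9
```

```bash
python3 snap.py 4; python3 nav.py .6215 -.203 .096 0
python3 - <<'E'
from h import *
d=np.load('pics/top4.npz');P=cloud('top',d['d']);im=d['im']
t=ortho('top',im,.6215,-.203,.012,s=.0004);t2=ortho('side',im:=np.load('pics/side4.npz')['im'],.6215,-.203,.012,s=.0004)
cv2.imwrite('pics/s4c.png',np.hstack([t,t2]))
# pot rim via side view points
for n in('top','side'):
    f=np.load(f'pics/{n}4.npz');P=cloud(n,f['d']);m=(abs(P[...,0]-.6215)<.08)&(abs(P[...,1]+.203)<.08)&(P[...,2]>.06)&(P[...,2]<.13)
    hs=cv2.cvtColor(f['im'],cv2.COLOR_BGR2HSV);m&=(hs[...,2]>100);q=P[m]
    if len(q):print(n,len(q),q.min(0).round(3),q.max(0).round(3))
E
```

```text
[-0.0014, -0.0007, 0.1143, -0.0003, -0.0003, 0.0] dist 0.069
q [-0.428  0.237  1.651  0.     1.254 -0.428] pos [ 0.622  -0.2022  0.1646] open 0.0552 0.0726 F [-0.9 -0.3 -1.7] t 13.5
top 42 [ 0.609 -0.193  0.08 ] [ 0.633 -0.169  0.12 ]
side 484 [ 0.58  -0.233  0.082] [ 0.663 -0.171  0.129]
```

>>> apply_moves(
  rows=[-0.002,0,0.02,0,0,0,-0.002,0,0.05,0,0,0,-0.002,0,0.08,0,0,0,-0.002,0,0.1,0,0,0,-0.002,0,0.108,0,0,0,-0.002,0,0.111,0,0,0,-0.002,0,0.113,0,0,0,-0.002,0,0.115,0,0,0,-0.002,0,0.116,0,0,0,-0.002,0,0.116,0,0,0],
)

```text
t: 14.5
tool_pos: [0.6223, -0.2042, 0.0956]
tool_rot: [2.222, 2.22, 0.0]
contact_force: [-0.5, 0.2, -2.0]
opening: 0.0554
grip_force: 26.9
```

>>> apply_moves(
  rows=[0,0,0.001,0,0,0,0,0,0.001,0,0,0,0,0,0.002,0,0,0,0,0,0.002,0,0,0,0,0,0.003,0,0,0,0,0,0.003,0,0,0],
)

```text
t: 15.1
tool_pos: [0.6223, -0.2043, 0.0941]
tool_rot: [2.222, 2.221, -0.0]
contact_force: [-2.5, 0.7, 4.1]
opening: 0.0555
grip_force: 27.3
```

>>> apply_moves(
  rows=[0,0,0,0,0,0,0,0,0,0,0,0,0,0,0,0,0,0,0,0,0,0,0,0,0,0,0,0,0,0,0,0,0,0,0,0,0,0,0,0,0,0,0,0,0,0,0,0],
  grip=1,
)

```text
t: 15.9
tool_pos: [0.6221, -0.2041, 0.0933]
tool_rot: [2.222, 2.221, 0.0]
contact_force: [-0.1, 0.5, -0.1]
opening: 0.0853
grip_force: 0.0
```

>>> apply_moves(
  rows=[0,0,-0.02,0,0,0,0,0,-0.06,0,0,0,0,0,-0.12,0,0,0,0,0,-0.19,0,0,0,0,0,-0.24,0,0,0,0.07,0.003,-0.25,0,0,0,0.14,0.006,-0.25,0,0,0,0.21,0.009,-0.25,0,0,0,0.28,0.012,-0.25,0,0,0,0.35,0.015,-0.25,0,0,-0.03,0.42,0.018,-0.25,0,0,-0.06,0.49,0.021,-0.25,0,0,-0.08,0.54,0.023,-0.25,0,0,-0.08,0.562,0.023,-0.25,0,0,-0.08,0.562,0.023,-0.25,0,0,-0.08],
)

```text
t: 17.4
tool_pos: [0.6361, 0.1344, 0.2441]
tool_rot: [2.075, 2.358, 0.001]
contact_force: [0.3, -0.4, -0.2]
opening: 0.0851
grip_force: 0.0
```

```bash
python3 snap.py 5; python3 m.py 5 | grep -A1 -E "round"; python3 nav.py .636 .133 .096 7
python3 - <<'E'
from h import *
a=[]
for z in(.012,.048):
  for n in('top','side'):
    a.append(ortho(n,np.load(f'pics/{n}5.npz')['im'],.6215,-.203,z,s=.0006))
    cv2.drawMarker(a[-1],(133,133),(0,255,0),cv2.MARKER_CROSS,12,1)
cv2.imwrite('pics/p5.png',np.vstack([np.hstack(a[:2]),np.hstack(a[2:])]))
E
```

```text
round top wood z 0.0115 rect [ 621.  -203.5] [104.5 106.4] 1.5 circ [ 621.4 -202.7] 54.4
   piece n 149 ztop 0.047 rect [ 620.  -200.1] [54.4 61. ] 2.9 bbox [ 0.593 -0.231  0.025] [ 0.647 -0.17   0.052]
round side wood z 0.0114 rect [ 620.2 -214.4] [105.3 106.8] 73.6 circ [ 621.2 -209.2] 58.0
   piece n 353 ztop 0.0454 rect [ 619.8 -205.2] [56.3 61.3] 45.6 bbox [ 0.593 -0.236  0.025] [ 0.65  -0.174  0.048]
round tile centre [ 0.6242 -0.2084  0.012 ]
oblong top wood z 0.0118 rect [ 465.2 -210.8] [128.4  86.6] 83.0 circ [ 465.3 -210.2] 74.9
[0.0014, -0.0003, 0.2462, 0.0002, 0.0005, 0.0016] dist 0.148
q [ 9.100e-02  1.520e-01  1.608e+00 -1.000e-03  1.381e+00 -3.400e-02] pos [0.6362 0.1323 0.2437] open 0.0854 0.0726 F [-0.8 -0.2 -0.4] t 17.5
```

View pics/p5.png

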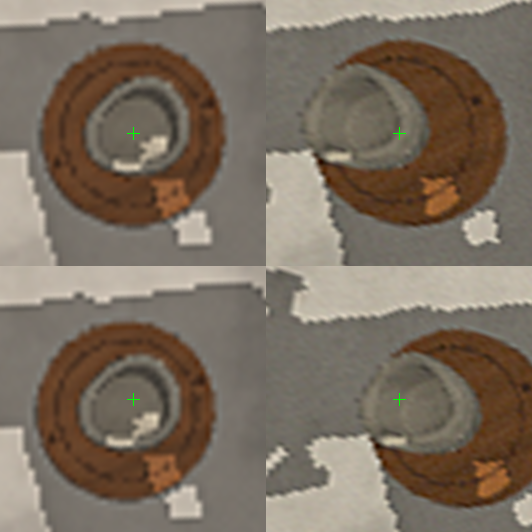

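The pot stands upright, within about 2 mm of the round bat's middle. Next the lump.

>>> apply_moves(
  rows=[0.001,0,0.06,0,0,0,0.001,0,0.11,0,0,0,0.001,0,0.15,0,0,0,0.001,0,0.18,0,0,0,0.001,0,0.21,0,0,0,0.001,0,0.235,0,0,0,0.001,0,0.246,0,0,0,0.001,0,0.25,0,0,0,0.001,0,0.25,0,0,0],
)

```text
t: 18.4
tool_pos: [0.6364, 0.1338, 0.0937]
tool_rot: [2.078, 2.356, 0.001]
contact_force: [0.5, 0.6, -0.6]
opening: 0.0854
grip_force: 0.0
```

>>> apply_moves(
  rows=[0,0,0,0,0,0,0,0,0,0,0,0,0,0,0,0,0,0,0,0,0,0,0,0,0,0,0,0,0,0,0,0,0,0,0,0,0,0,0,0,0,0,0,0,0,0,0,0],
  grip=0,
  grip_force=40,
)

```text
t: 19.2
tool_pos: [0.6373, 0.1339, 0.0954]
tool_rot: [2.077, 2.354, 0.004]
contact_force: [-0.1, 0.2, 5.8]
opening: 0.063
grip_force: 46.0
```

>>> apply_moves(
  rows=[0,0,-0.003,0,0,0,0,0,-0.01,0,0,0,0,0,-0.03,0,0,0,0,0,-0.06,0,0,0,0,0,-0.09,0,0,0,0,0,-0.11,0,0,0,0,0,-0.12,0,0,0,0,0,-0.12,0,0,0],
)

```text
t: 20.0
tool_pos: [0.6368, 0.1338, 0.1673]
tool_rot: [2.077, 2.354, 0.003]
contact_force: [0.1, 0.3, -2.5]
opening: 0.063
grip_force: 44.8
```

```bash
python3 snap.py 6; python3 nav.py .45 .2205 .163 -3.5
python3 - <<'E'
import cv2
im=cv2.imread('pics/s6.png');cv2.imwrite('pics/s6c.png',cv2.resize(im[60:240,220:400],None,fx=3,fy=3,interpolation=2))
E
```

```text
[0.1822, -0.2891, 0.0034, -0.0005, 0.0, 0.1184] dist 0.205
q [ 0.093  0.227  1.661 -0.     1.254 -0.032] pos [0.6357 0.1337 0.1649] open 0.0628 0.0726 F [ 0.6  0.5 -2.4] t 20.1
```

View pics/s6c.png

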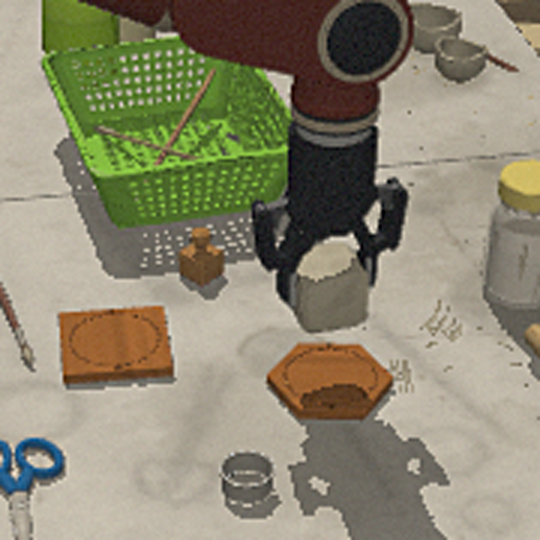

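The lump is held level at crop (330,290). Moving it to the square bat.

>>> apply_moves(
  rows=[0.006,-0.01,0,0,0,0.01,0.02,-0.03,0,0,0,0.02,0.04,-0.063,0,0,0,0.03,0.065,-0.103,0,0,0,0.045,0.09,-0.143,0,0,0,0.06,0.115,-0.183,0,0,0,0.08,0.14,-0.222,0,0,0,0.1,0.16,-0.254,0,0,0,0.11,0.175,-0.278,0,0,0,0.118,0.182,-0.289,0,0,0,0.118,0.182,-0.289,0.02,0,0,0.118,0.182,-0.289,0.05,0,0,0.118,0.182,-0.289,0.08,0,0,0.118,0.182,-0.289,0.1,0,0,0.118,0.182,-0.289,0.109,0,0,0.118,0.182,-0.289,0.112,0,0,0.118,0.182,-0.289,0.113,0,0,0.118,0.182,-0.289,0.113,0,0,0.118],
)

```text
t: 21.9
tool_pos: [0.451, 0.2206, 0.0982]
tool_rot: [2.287, 2.153, 0.002]
contact_force: [-0.0, 1.0, -3.0]
opening: 0.0627
grip_force: 44.8
```

```bash
python3 nav.py .45 .2205 .0945 -3.5
```

```text
[-0.0002, -0.0017, 0.0062, 0.0009, -0.0003, 0.0004] dist 0.004
q [ 0.307 -0.014  2.05  -0.     1.104  0.367] pos [0.451  0.2206 0.0982] open 0.0627 0.0726 F [-0.  1. -3.] t 21.9
```

>>> apply_moves(
  rows=[0,-0.001,0.001,0,0,0,0,-0.001,0.002,0,0,0,0,-0.001,0.003,0,0,0,0,-0.001,0.003,0,0,0,0,-0.001,0.004,0,0,0,0,-0.001,0.004,0,0,0],
)

```text
t: 22.5
tool_pos: [0.4499, 0.2205, 0.0954]
tool_rot: [-2.287, -2.153, 0.0]
contact_force: [-2.4, -0.3, 0.8]
opening: 0.0629
grip_force: 45.3
```

>>> apply_moves(
  rows=[0,0,0.001,0,0,0,0,0,0.001,0,0,0,0,0,0.001,0,0,0],
)

```text
t: 22.8
tool_pos: [0.4499, 0.2205, 0.0954]
tool_rot: [-2.287, -2.153, 0.001]
contact_force: [-4.2, -2.0, 6.3]
opening: 0.0627
grip_force: 46.2
```

>>> apply_moves(
  rows=[0,0,0,0,0,0,0,0,0,0,0,0,0,0,0,0,0,0,0,0,0,0,0,0,0,0,0,0,0,0,0,0,0,0,0,0,0,0,0,0,0,0,0,0,0,0,0,0],
  grip=1,
)

```text
t: 23.6
tool_pos: [0.4498, 0.2205, 0.0945]
tool_rot: [-2.287, -2.153, 0.0]
contact_force: [0.3, 0.9, -0.6]
opening: 0.0851
grip_force: 0.0
```

>>> apply_moves(
  rows=[0,0,-0.02,0,0,0,0,0,-0.06,0,0,0,0,0,-0.12,0,0,0,0,0,-0.19,0,0,0,0,0,-0.24,0,0,0,0,0,-0.25,0,0,0],
)

```text
t: 24.2
tool_pos: [0.4518, 0.2212, 0.2507]
tool_rot: [2.284, 2.151, 0.014]
contact_force: [-0.9, 0.2, -0.1]
opening: 0.0852
grip_force: 0.0
```

```bash
python3 nav.py .464 -.211 .244 0 .464 -.211 .244 90 .464 -.211 .244 -90
```

```text
[-0.7178, 0.0635, 0.0092, 0.006, -0.0021, -0.0384] dist 0.432
[-0.7178, 0.0635, 0.0092, 0.0064, 0.0031, -1.0384] dist 0.432
[-0.7178, 0.0635, 0.0092, 0.003, -0.0063, 0.9616] dist 0.432
q [ 0.307 -0.211  1.952  0.     1.391  0.367] pos [0.4518 0.2212 0.2507] open 0.0852 0.0726 F [-0.9  0.2 -0.1] t 24.2
```

>>> apply_moves(
  rows=[-0.718,0.0635,0.01,0,0,0.96,-0.718,0.0635,0.01,0,0,0.96,-0.718,0.0635,0.01,0,0,0.96,-0.718,0.0635,0.01,0,0,0.96,-0.718,0.0635,0.01,0,0,0.96,-0.718,0.0635,0.01,0,0,0.96,-0.718,0.0635,0.01,0,0,0.96,-0.718,0.0635,0.01,0,0,0.96,-0.718,0.0635,0.01,0,0,0.96,-0.718,0.0635,0.01,0,0,0.96,-0.718,0.0635,0.01,0,0,0.96,-0.718,0.0635,0.01,0,0,0.96,-0.718,0.0635,0.01,0,0,0.96,-0.718,0.0635,0.01,0,0,0.96],
)

```text
t: 25.6
tool_pos: [0.4619, -0.2111, 0.2384]
tool_rot: [-3.141, -0.008, 0.0]
contact_force: [0.0, 0.1, -0.1]
opening: 0.0852
grip_force: 0.0
```

```bash
python3 snap.py 7; python3 m.py 7 | grep -A1 -E "square"; python3 nav.py .464 -.212 .092 -90
python3 - <<'E'
from h import *
a=[]
for z in(.012,.066):
  for n in('top','side'):
    a.append(ortho(n,np.load(f'pics/{n}7.npz')['im'],.45,.2205,z,s=.0006))
    cv2.drawMarker(a[-1],(133,133),(0,255,0),cv2.MARKER_CROSS,12,1)
cv2.imwrite('pics/p7.png',np.vstack([np.hstack(a[:2]),np.hstack(a[2:])]))
E
```

```text
square top wood z 0.0113 rect [449.7 221.6] [103.4 102.2] 86.5 circ [450.4 222.7] 71.2
   piece n 451 ztop 0.066 rect [447.7 223.4] [65.1 59.1] 2.7 bbox [0.414 0.189 0.025] [0.48  0.254 0.07 ]
square side wood z 0.0103 rect [432.3 214.7] [113.8  66.1] 87.3 circ [430.7 214.9] 63.7
   piece n 410 ztop 0.0632 rect [443.1 220.2] [60.7 53.3] 86.6 bbox [0.416 0.184 0.025] [0.471 0.251 0.067]
square tile centre [0.4488 0.2181 0.012 ]
hex top wood z 0.0114 rect [640.1 127. ] [103.4 114. ] 17.9 circ [639.9 127.6] 59.0
[0.0034, 0.0012, 0.2442, 0.0001, -0.0001, 0.0027] dist 0.147
q [-0.576 -0.183  1.948 -0.     1.376  0.991] pos [ 0.4619 -0.2113  0.2385] open 0.0854 0.0726 F [-0.6  0.5  0.3] t 25.7
```

View pics/p7.png

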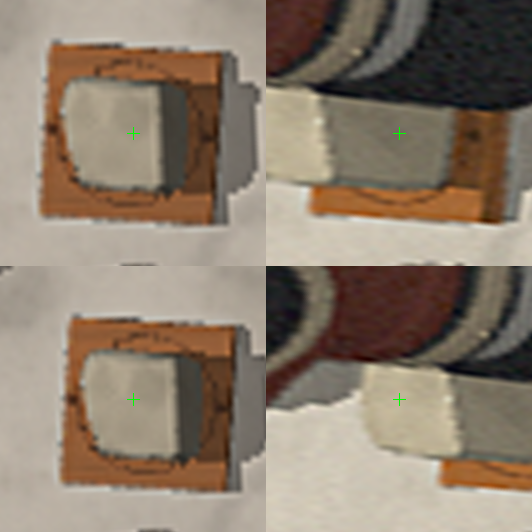

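The lump stands upright on the square bat, within about 3 mm of its middle. Last, the ring to the hex bat.

>>> apply_moves(
  rows=[0.003,0.001,0.06,0,0,0,0.003,0.001,0.12,0,0,0,0.003,0.001,0.17,0,0,0,0.003,0.001,0.21,0,0,0,0.003,0.001,0.23,0,0,0,0.003,0.001,0.24,0,0,0,0.003,0.001,0.244,0,0,0,0.003,0.001,0.244,0,0,0],
)

```text
t: 26.5
tool_pos: [0.4643, -0.2128, 0.0931]
tool_rot: [3.141, 0.004, 0.002]
contact_force: [0.6, 0.1, -0.1]
opening: 0.085
grip_force: 0.0
```

>>> apply_moves(
  rows=[0,0,0,0,0,0,0,0,0,0,0,0,0,0,0,0,0,0,0,0,0,0,0,0,0,0,0,0,0,0,0,0,0,0,0,0,0,0,0,0,0,0,0,0,0,0,0,0,0,0,0,0,0,0,0,0,0,0,0,0],
  grip=0,
  grip_force=25,
)

```text
t: 27.5
tool_pos: [0.4642, -0.2126, 0.0934]
tool_rot: [3.141, 0.004, 0.002]
contact_force: [-1.3, 1.6, 4.7]
opening: 0.0505
grip_force: 25.9
```

>>> apply_moves(
  rows=[0,0,-0.003,0,0,0,0,0,-0.01,0,0,0,0,0,-0.03,0,0,0,0,0,-0.06,0,0,0,0,0,-0.09,0,0,0,0,0,-0.11,0,0,0,0,0,-0.12,0,0,0,0,0,-0.12,0,0,0],
)

```text
t: 28.3
tool_pos: [0.4641, -0.2127, 0.1653]
tool_rot: [3.14, 0.004, 0.003]
contact_force: [-0.6, 0.8, -0.8]
opening: 0.0506
grip_force: 26.1
```

```bash
python3 nav.py .64 .127 .165 -90 .64 .127 .165 -70
```

```text
[0.2946, -0.5655, 0.0003, 0.0007, -0.0011, 0.0016] dist 0.383
[0.2946, -0.5655, 0.0003, 0.0009, -0.001, -0.2207] dist 0.383
q [-0.576 -0.094  1.999  0.     1.235  0.993] pos [ 0.4641 -0.2127  0.1653] open 0.0506 0.0726 F [-0.6  0.8 -0.8] t 28.3
```

>>> apply_moves(
  rows=[0.005,-0.01,0,0,0,0,0.015,-0.03,0,0,0,0,0.031,-0.06,0,0,0,0,0.052,-0.1,0,0,0,0,0.078,-0.15,0,0,0,0,0.104,-0.2,0,0,0,0,0.13,-0.25,0,0,0,0,0.156,-0.3,0,0,0,0,0.182,-0.35,0,0,0,0,0.208,-0.4,0,0,0,0,0.234,-0.45,0,0,0,0,0.26,-0.5,0,0,0,0,0.276,-0.53,0,0,0,0,0.287,-0.55,0,0,0,0,0.292,-0.56,0,0,0,0,0.295,-0.565,0,0,0,0,0.295,-0.565,0,0,0,0],
)

```text
t: 30.0
tool_pos: [0.6396, 0.1268, 0.1638]
tool_rot: [3.141, 0.004, -0.001]
contact_force: [0.3, 0.0, -1.2]
opening: 0.0504
grip_force: 26.2
```

```bash
python3 nav.py .64 .127 .095 -90
```

```text
[0.0007, -0.0003, 0.1147, 0.0001, 0.0004, 0.0015] dist 0.069
q [ 0.082  0.234  1.656 -0.     1.253  1.65 ] pos [0.6396 0.1268 0.1638] open 0.0504 0.0726 F [ 0.3  0.  -1.2] t 30.0
```

>>> apply_moves(
  rows=[0.001,0,0.02,0,0,0,0.001,0,0.05,0,0,0,0.001,0,0.08,0,0,0,0.001,0,0.1,0,0,0,0.001,0,0.108,0,0,0,0.001,0,0.111,0,0,0,0.001,0,0.113,0,0,0,0.001,0,0.114,0,0,0,0.001,0,0.115,0,0,0,0.001,0,0.115,0,0,0],
)

```text
t: 31.0
tool_pos: [0.6407, 0.1271, 0.0957]
tool_rot: [-3.142, -0.004, -0.002]
contact_force: [-0.4, -0.2, -0.8]
opening: 0.0503
grip_force: 26.2
```

>>> apply_moves(
  rows=[0,0,0.001,0,0,0,0,0,0.001,0,0,0,0,0,0.002,0,0,0,0,0,0.002,0,0,0],
)

```text
t: 31.4
tool_pos: [0.6403, 0.127, 0.0938]
tool_rot: [-3.142, -0.004, 0.0]
contact_force: [0.0, 0.6, -0.4]
opening: 0.0502
grip_force: 26.2
```

>>> apply_moves(
  rows=[0,0,0.001,0,0,0,0,0,0.001,0,0,0,0,0,0.002,0,0,0,0,0,0.002,0,0,0],
)

```text
t: 31.8
tool_pos: [0.6405, 0.127, 0.0935]
tool_rot: [3.142, 0.004, -0.0]
contact_force: [-3.8, -0.1, 5.2]
opening: 0.0509
grip_force: 26.8
```

Contact. Release, rise and back off to the side.

>>> apply_moves(
  rows=[0,0,0,0,0,0,0,0,0,0,0,0,0,0,0,0,0,0,0,0,0,0,0,0,0,0,0,0,0,0,0,0,0,0,0,0,0,0,0,0,0,0,0,0,0,0,0,0],
  grip=1,
)

```text
t: 32.6
tool_pos: [0.6404, 0.127, 0.0927]
tool_rot: [-3.142, -0.004, -0.0]
contact_force: [-0.1, -0.3, 0.6]
opening: 0.085
grip_force: 0.0
```

>>> apply_moves(
  rows=[0,0,-0.02,0,0,0,0,0,-0.06,0,0,0,0,0,-0.12,0,0,0,0,0,-0.19,0,0,0,0,0,-0.26,0,0,0,-0.04,0.06,-0.3,0,0,0,-0.1,0.14,-0.3,0,0,0,-0.14,0.22,-0.3,0,0,0,-0.18,0.3,-0.3,0,0,0,-0.2,0.36,-0.3,0,0,0,-0.2,0.36,-0.3,0,0,0,-0.2,0.36,-0.3,0,0,0],
)

```text
t: 33.8
tool_pos: [0.5206, -0.0904, 0.2738]
tool_rot: [3.142, -0.001, 0.003]
contact_force: [0.7, 0.6, -0.3]
opening: 0.0858
grip_force: 0.0
```

```bash
python3 snap.py 8; python3 m.py 8 | grep -A1 -E "^(hex|square|round)"; python3 -c "
from h import *
f=cv2.imread('pics/s8.png')[100:340,190:430];a=[]
t=ortho('top',np.load('pics/top8.npz')['im'],.64,.127,.012,half=.072,s=.0006);cv2.drawMarker(t,(120,120),(0,255,0),0,12)
cv2.imwrite('pics/p8.png',cv2.resize(np.hstack([f,t]),None,fx=1.6,fy=1.6))"
```

```text
square top wood z 0.0114 rect [449.8 221.6] [103.1 102.2] 86.7 circ [450.4 222.7] 71.2
   piece n 455 ztop 0.0656 rect [447.8 223.9] [64.6 59.3] 1.5 bbox [0.414 0.19  0.025] [0.48  0.254 0.073]
square side wood z 0.0105 rect [450.4 213. ] [114.4 102.4] 86.7 circ [449.3 213.6] 74.3
   piece n 504 ztop 0.0635 rect [448.8 218.7] [57.2 65.2] 89.8 bbox [0.416 0.184 0.025] [0.481 0.247 0.067]
square tile centre [0.4488 0.2181 0.012 ]
hex top wood z 0.0115 rect [639.9 127.4] [103.4 114.9] 17.9 circ [639.9 127.6] 59.0
   piece n 152 ztop 0.0425 rect [638.7 126.3] [48.2 47.3] 86.8 bbox [0.615 0.1   0.025] [0.663 0.15  0.049]
hex side wood z 0.0107 rect [643.  117.6] [115.6 107.8] 74.3 circ [641.7 118.1] 63.2
   piece n 199 ztop 0.042 rect [641.9 122.6] [50.1 45.8] 65.1 bbox [0.616 0.096 0.025] [0.666 0.148 0.047]
hex tile centre [0.6414 0.1275 0.012 ]
round top wood z 0.0114 rect [ 634.3 -216.4] [105.7  71.9] 43.1 circ [ 621.9 -203.8] 53.7
   piece n 90 ztop 0.0464 rect [ 629.4 -210.1] [57.4 36.4] 54.7 bbox [ 0.598 -0.23   0.025] [ 0.648 -0.176  0.051]
round side wood z 0.0114 rect [ 620.2 -214.4] [105.4 106.8] 73.4 circ [ 621.4 -209.3] 57.9
   piece n 358 ztop 0.0458 rect [ 622.1 -205. ] [61.1 56.8] 75.1 bbox [ 0.593 -0.235  0.025] [ 0.651 -0.173  0.05 ]
round tile centre [ 0.6242 -0.2084  0.012 ]
oblong top wood z 0.0126 rect [ 517.8 -216.9] [128.6 192.6] 83.2 circ [ 511.6 -225.7] 103.3
```

View pics/p8.png

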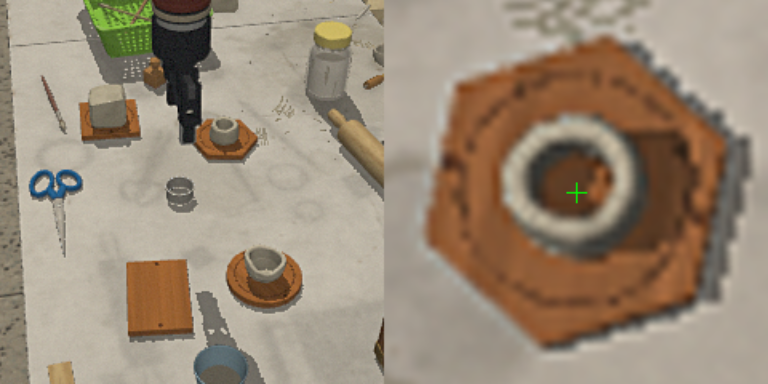

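All three pieces stand upright in the middle of their own bats: the lump at (107,105), the ring at (225,128) and the pot at (265,263). The stamp, cutter and cup haven't moved, so I'm handing in.

```bash
python3 -c "
from station import ctrl
print(ctrl.finish_job())"
```

```text
the job is handed in; nothing more can be done
None
```

The job is handed in, after about 34 s of robot time: the pot is on the round bat, the lump on the square bat and the ring on the six-sided bat, each upright and within about 3 mm of the middle, and the stamp, cup and cutter were left untouched.

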